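# Pack the last cleaner cans into the round tub

## Robot

A 6-joint arm with a two-finger parallel gripper is mounted at the origin on the work surface. World frame = base frame: x ahead of the robot, y to its left, z up, the work surface at z = 0. Lengths are in mm, angles in rad, forces in N, time in s.
With the tool pointing down it reaches from about 375 to 975 mm from the base axis. Payload 3.8 kg.
Tool frame: the origin (TCP) lies midway between the tips of the shut fingers; the grasp point (between the pads) lies behind it (env.grip_depth is the z of the grasp point in the tool frame, in mm); z points along the fingers, y is the direction in which the jaws open and shut (so a half turn about z gives the same grasp; the last joint's range is limited). The gripper opens to 88 mm and grips with 3 to 60 N. Pads are 18 mm wide; open, the fingers measure 123 mm over their backs; the gripper's body (75 mm by 187 mm) begins 45 mm behind the grasp point.
Start: joints at [1.153, 0.264, 1.604, -0, 1.274, -0.037], TCP at [250.87, 626.644, 238.706] pointing down, gripper open.
Joint ranges: [-2.63, 2.63], [-0.94, 2.18], [0.31, 2.57], [-1.31, 4.45], [0, 2.66], [-2.55, 2.55]. Speed limits (rad/s): [2.57, 2.57, 3.14, 3.14, 3.14, 3.14].

## Interface

Orientations are given as a unit quaternion [w, x, y, z].
In Python, from plant import env gives the robot as it stands.
- The arm moves only by the tool play_rows, never from a script. Its arguments are lists of equal length, an entry for each row: "xyz": the shift along the tool's x, y, z in m, a list of three; "turn": the turn about the tool's z in rad. In form: {"xyz": [[x, y, z], ...], "turn": [turn, ...]}. A call has exactly 8 rows; each row is the pose to reach, as a shift and turn from the pose measured when the call began, along the tool's axes at that moment; what a row does not reach only later rows make up. A row lasts 1/12 s, in which the tool goes at most 41.7 mm and 7.16 degrees, less where a joint would pass 70% of its speed; a pose out of reach is approached as far as the arm can. A call with a gripper value outside its range is refused whole. "hand" is the gripper's target within -1 to 1 (fully open at 1, half-way at 0, shut at -1), set as the call begins (left out, the last holds). The fingers move at their own pace and stop on an object; "force" is the grip in N (left out, the last holds). Time passes only in rows, so rows that repeat a pose let the fingers close, or fill a call up. It gives the time, the measured TCP pose, the force and the opening at its end, in the units of the state.
- env.state(): the state, without advancing time (a new reading comes with each control period).
- env.grab_frame(name): name is "scene" or "top"; returns the picture (480x640x3 uint8, blue, green, red); there is no depth.
- env.camera_model(name): a dict with "fx", "fy", "cx", "cy" (pixels), "view" (4x4, takes a point from world to camera coordinates). Camera axes: x right, y down, z forward; pixel columns grow to the right and rows downward; lengths in mm; the calibration is good to about 2 mm. A picture is of the moment at which its call begins. camera_model takes no time and is no camera call.
- env.sign_off(): hands the job in, once; it reports no verdict.
The state is a dict: "clock": time; "q": joint angles; "qvel": joint speeds; "effort": joint torques, N m; "ee_pos": TCP position; "eef_rot": TCP orientation; "ft_force": force on the tool from outside, world axes, zero at the start; "wrist_torque": the same for the moment, N m; "grip_width": finger opening in mm.
Only numpy, scipy, OpenCV 4.12 (cv2) and the standard library are available. Lean on these libraries where they do the work, as an engineer would, in place of code of your own. Each camera call takes 0.05 s, during which the arm holds its last target.

## Task

Pack the three aerosol cans that stand about the table into the round steel tub with the four already there, so that all seven stand upright on its floor, one in the middle and six round it. Lower each can to the floor of the tub before letting go, do not drop it or knock any can over, and leave the tub and the other things on the table where they are.

Things in the scene. Friction and masses are not known exactly. Their poses are not given: they have to be found in the camera images.
- tub: round straight-walled steel tub, 1 kg, can slide. Origin: centre of its underside, z up. Inside diameter 172 mm, floor 4 mm and rim 88 mm above the origin, 184 mm across outside; wire bail folded down outside it on its -x side (reaches 105 mm from the axis), an ear on its +y and -y sides. Seven cans fit only as one in the middle and six round it by the wall, with about 3 mm of play between them.
- tub_floor (a point): centre of the tub's inner floor, axes as the tub's. The six wall places are centred about 56 mm from here, at -150, -90, -30, 30, 90 and 150 degrees from the x axis. At the start -150, -90, 90 and 150 are taken (cans within about 1.5 mm of there); empty: the middle and the two at -30 and 30 degrees, on the +x side.
- can_a_center (a point): one of seven alike upright aerosol cans: white, grey band, metal shoulder, black cap. Point half-way up its axis, 66 mm above its foot; z along the can, cap up. 132 mm tall; body 53 mm diameter up to 81 mm above the foot (foot chamfered 4 x 6 mm), then a domed shoulder; cap 28 mm diameter, 97 to 132 mm above the foot: grip it there from above. 90 to 220 g. Starts on the table, to be packed.
- can_b_center (a point): one of seven alike upright aerosol cans: white, grey band, metal shoulder, black cap. Point half-way up its axis, 66 mm above its foot; z along the can, cap up. 132 mm tall; body 53 mm diameter up to 81 mm above the foot (foot chamfered 4 x 6 mm), then a domed shoulder; cap 28 mm diameter, 97 to 132 mm above the foot: grip it there from above. 90 to 220 g. Starts on the table, to be packed.
- can_c_center (a point): one of seven alike upright aerosol cans: white, grey band, metal shoulder, black cap. Point half-way up its axis, 66 mm above its foot; z along the can, cap up. 132 mm tall; body 53 mm diameter up to 81 mm above the foot (foot chamfered 4 x 6 mm), then a domed shoulder; cap 28 mm diameter, 97 to 132 mm above the foot: grip it there from above. 90 to 220 g. Starts on the table, to be packed.
- can_d_center (a point): one of seven alike upright aerosol cans: white, grey band, metal shoulder, black cap. Point half-way up its axis, 66 mm above its foot; z along the can, cap up. 132 mm tall; body 53 mm diameter up to 81 mm above the foot (foot chamfered 4 x 6 mm), then a domed shoulder; cap 28 mm diameter, 97 to 132 mm above the foot: grip it there from above. 90 to 220 g. Already in the tub.
- can_e_center (a point): one of seven alike upright aerosol cans: white, grey band, metal shoulder, black cap. Point half-way up its axis, 66 mm above its foot; z along the can, cap up. 132 mm tall; body 53 mm diameter up to 81 mm above the foot (foot chamfered 4 x 6 mm), then a domed shoulder; cap 28 mm diameter, 97 to 132 mm above the foot: grip it there from above. 90 to 220 g. Already in the tub.
- can_f_center (a point): one of seven alike upright aerosol cans: white, grey band, metal shoulder, black cap. Point half-way up its axis, 66 mm above its foot; z along the can, cap up. 132 mm tall; body 53 mm diameter up to 81 mm above the foot (foot chamfered 4 x 6 mm), then a domed shoulder; cap 28 mm diameter, 97 to 132 mm above the foot: grip it there from above. 90 to 220 g. Already in the tub.
- can_g_center (a point): one of seven alike upright aerosol cans: white, grey band, metal shoulder, black cap. Point half-way up its axis, 66 mm above its foot; z along the can, cap up. 132 mm tall; body 53 mm diameter up to 81 mm above the foot (foot chamfered 4 x 6 mm), then a domed shoulder; cap 28 mm diameter, 97 to 132 mm above the foot: grip it there from above. 90 to 220 g. Already in the tub.
- heat_sink_center (a point): bystander: finned aluminium heat sink, 62 x 62 x 40 mm, loose; point at its centre, half-way up
- spray_bottle: bystander: white trigger spray bottle, 68 mm in diameter, 196 mm tall, loose; origin at the centre of its underside, nozzle towards its -x
- tape_roll: bystander: roll of tape lying flat, 100 mm in diameter, 25 mm high, loose; origin at the centre of its underside
- brush: bystander: flat brush 180 mm long, lying along its x axis; origin under its middle
- screwdriver: bystander: screwdriver 200 mm long with a grey handle, lying along its x axis; origin under its middle

How it is judged (in metres and radians):
At the end, for the whole second after the job is handed in: All seven cans at rest in the tub, each upright (within 3 degrees), standing on its floor (within 5 mm), axis within 63 mm of the tub's axis; one of them in the middle (within 20 mm), the others round it; tub level and within 5 cm of its start (horizontal distance between each of can_a_center, can_b_center, can_c_center, can_d_center, can_e_center, can_f_center, can_g_center and tub below 0.063 m and z of each of can_a_center, can_b_center, can_c_center, can_d_center, can_e_center, can_f_center, can_g_center in the frame of tub below 0.075 m and angle between each of can_a_center, can_b_center, can_c_center, can_d_center, can_e_center, can_f_center, can_g_center's own z axis and vertical below 0.06 rad and linear speed of each of can_a, can_b, can_c, can_d, can_e, can_f, can_g below 0.03 m/s and horizontal distance between any of can_a_center, can_b_center, can_c_center, can_d_center, can_e_center, can_f_center, can_g_center and tub below 0.02 m and angle between tub's own z axis and vertical below 0.05 rad and distance of tub from where it was at the start of the episode below 0.05 m); the robot touches nothing.
It fails at once if a can dropped into the tub ((horizontal distance between can_a_center and tub below 0.085 m and z of can_a_center in the frame of tub below 0.15 m and linear speed of can_a above 0.55 m/s) or (horizontal distance between can_b_center and tub below 0.085 m and z of can_b_center in the frame of tub below 0.15 m and linear speed of can_b above 0.55 m/s) or (horizontal distance between can_c_center and tub below 0.085 m and z of can_c_center in the frame of tub below 0.15 m and linear speed of can_c above 0.55 m/s)).
It fails at once if a can knocked over (angle between any of can_a_center, can_b_center, can_c_center, can_d_center, can_e_center, can_f_center, can_g_center's own z axis and vertical above 0.7 rad).
It fails at once if the tub shoved away (over 5 cm) or tipped (distance of tub from where it was at the start of the episode above 0.05 m or angle between tub's own z axis and vertical above 0.25 rad).
It fails at once if a bystander pushed over 4 cm or knocked over (distance of any of heat_sink_center, spray_bottle, tape_roll, brush, screwdriver from where it was at the start of the episode above 0.04 m or angle between spray_bottle's own z axis and vertical above 0.5 rad).
It also fails if it takes over 70 s, if anything falls off the work surface, if the arm or the gripper's body presses on something with over 40 N, if the wrist force passes 120 N, or if a joint passes its speed limit or range.

## Working session

There is one attempt and no reset: what is moved stays moved. The work goes in short steps, Python scripts to look and compute and a tool call to move; the robot and the scene stay as the last step left them, time stands still between calls to the robot, and variables do not carry over. Pictures are saved under pics/ and viewed, and the job is handed in when it is done.

Besides the shell and the picture viewer there is one more tool, called after ">>>" as a command line: name --pt "numbers of a row" for each row, then --argument value for the rest. play_rows: Moves the arm, as the interface text tells. Its arguments: {"type":"object","properties":{"xyz":{"type":"array"},"turn":{"type":"array"},"hand":{"type":"number"},"force":{"type":"number"}},"required":["xyz","turn"]}

```bash
ls; mkdir -p pics; python3 - <<'E'
from plant import env
import cv2
s=env.state();print(s, env.grip_depth)
for n in("scene","top"):
    cv2.imwrite(f"pics/{n}0.png",env.grab_frame(n)); print(env.camera_model(n))
E
```

```text
pics
{'clock': 0.0, 'q': array([ 1.15312525e+00,  2.64713149e-01,  1.60534297e+00, -3.32975001e-06,
        1.27371746e+00, -3.69281687e-02]), 'qvel': array([ 0.00134463, -0.00127195, -0.00022108, -0.00159933, -0.00028549,
        0.0005651 ]), 'effort': array([-1.00548656e-03, -5.02113676e+01, -3.56867123e+01,  7.28615932e-02,
        2.93932529e-02, -1.81986397e-04]), 'ee_pos': array([250.57156881, 626.01041036, 237.43172741]), 'eef_rot': array([-2.44182671e-04,  1.89223059e-01,  9.81933524e-01, -1.06277375e-03]), 'ft_force': array([-0.49599789,  0.25043282,  0.92846815]), 'wrist_torque': array([-0.03192278,  0.02701794,  0.00400091]), 'grip_width': 88.50753305899387} -18.700000000000003
{'fx': 513.5577919355993, 'fy': 513.5577919355993, 'cx': 328.28242137738425, 'cy': 239.29107313695008, 'view': array([[-1.17884471e-02,  9.99825266e-01, -1.45075560e-02,
         4.35830494e+01],
       [ 6.06444289e-01, -4.38688928e-03, -7.95113878e-01,
        -2.60557644e+02],
       [-7.95038588e-01, -1.81711824e-02, -6.06286608e-01,
         1.52785337e+03],
       [ 0.00000000e+00,  0.00000000e+00,  0.00000000e+00,
         1.00000000e+00]])}
{'fx': 546.0805317981274, 'fy': 546.0805317981274, 'cx': 319.6913294805579, 'cy': 234.40160983214966, 'view': array([[ 3.61898058e-03, -9.99988741e-01, -3.06925011e-03,
        -2.88703557e+01],
       [-9.94007400e-01, -3.26197130e-03, -1.09264118e-01,
         5.05418611e+02],
       [ 1.09252876e-01,  3.44628205e-03, -9.94008014e-01,
         1.40728560e+03],
       [ 0.00000000e+00,  0.00000000e+00,  0.00000000e+00,
         1.00000000e+00]])}
```

View pics/scene0.png

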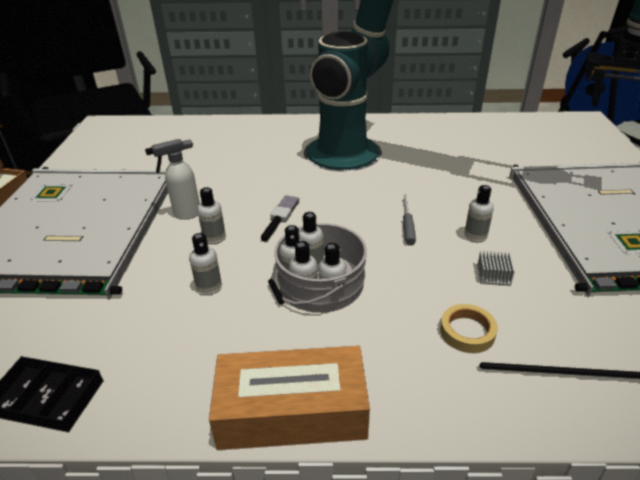

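View pics/top0.png

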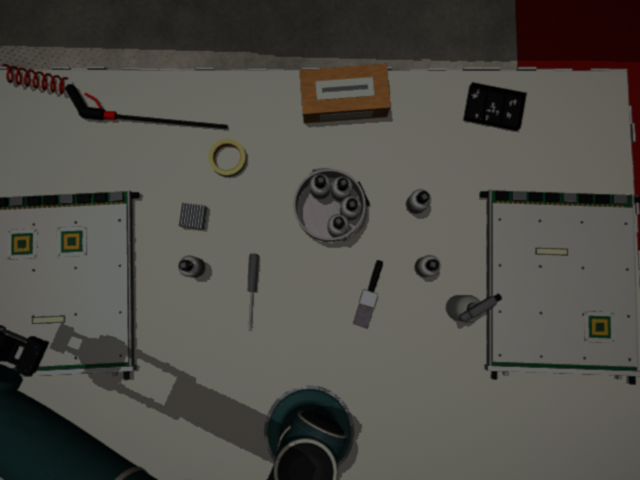

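```bash
python3 - <<'E'
import cv2,numpy as np
t=cv2.imread("pics/top0.png");s=cv2.imread("pics/scene0.png")
def c(im,x,y,r=30,k=6):return cv2.resize(im[y-r:y+r,x-r:x+r],None,fx=k,fy=k,interpolation=cv2.INTER_NEAREST)
a=np.hstack([c(t,418,201,22,6),c(t,428,266,22,6),c(t,192,266,22,6)])
cv2.imwrite("pics/ctop.png",a)
cv2.imwrite("pics/ctub.png",c(t,331,205,45,6))
E
```

```text
(no output)
```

View pics/ctop.png

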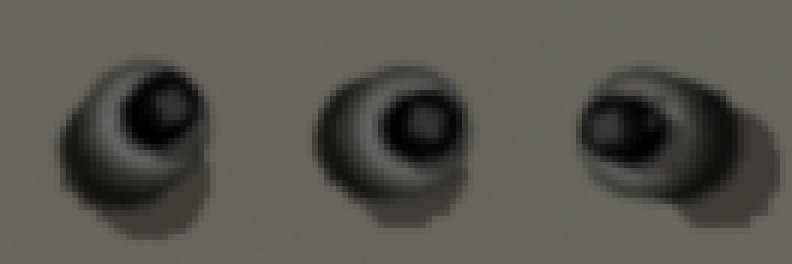

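View pics/ctub.png

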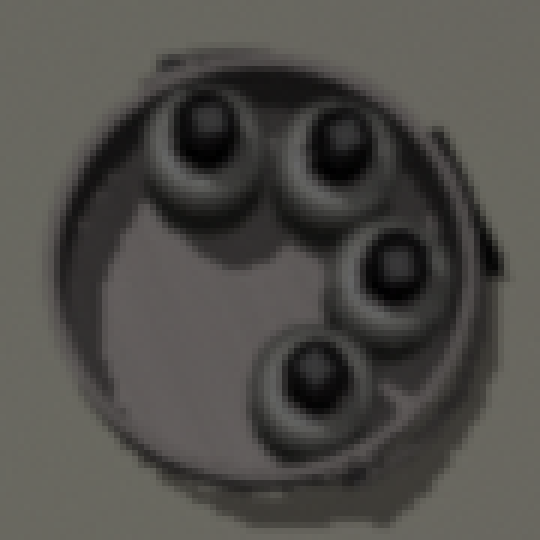

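```bash
cat > h.py <<'E'
import cv2,numpy as np
from plant import env
def ray(n,u,v):
    m=env.camera_model(n);V=np.array(m["view"]);R=V[:3,:3];o=-R.T@V[:3,3]
    return o,R.T@np.array([(u-m["cx"])/m["fx"],(v-m["cy"])/m["fy"],1.])
def onz(n,u,v,z):
    o,d=ray(n,u,v);return o+d*(z-o[2])/d[2]
def tri(u1,u2):
    o1,d1=ray("scene",*u1);o2,d2=ray("top",*u2);d1/=np.linalg.norm(d1);d2/=np.linalg.norm(d2)
    A=np.stack([d1,-d2],1);t=np.linalg.lstsq(A,o2-o1,rcond=None)[0]
    p,q=o1+d1*t[0],o2+d2*t[1];return (p+q)/2,np.linalg.norm(p-q)
def proj(n,p):
    m=env.camera_model(n);V=np.array(m["view"]);c=V[:3,:3]@p+V[:3,3]
    return np.array([m["fx"]*c[0]/c[2]+m["cx"],m["fy"]*c[1]/c[2]+m["cy"]])
def blob(im,x,y,th,r=14):
    k=4;g=cv2.cvtColor(im,cv2.COLOR_BGR2GRAY)[y-r:y+r+1,x-r:x+r+1]
    b=cv2.resize(g,None,fx=k,fy=k,interpolation=cv2.INTER_CUBIC)
    cs,_=cv2.findContours((b<th).astype(np.uint8),cv2.RETR_EXTERNAL,cv2.CHAIN_APPROX_NONE)
    ctr=(k*(r+.5)-.5,)*2
    c=max(cs,key=lambda c:cv2.pointPolygonTest(c,ctr,True))
    m=cv2.moments(c);u=m["m10"]/m["m00"];v=m["m01"]/m["m00"]
    return (u+.5)/k-.5+x-r,(v+.5)/k-.5+y-r,m["m00"]/k/k,[t/k for t in cv2.boundingRect(c)[2:]]
E
python3 - <<'E'
from h import *
t=cv2.imread("pics/top0.png");s=cv2.imread("pics/scene0.png")
# can: seeds top, scene
S={'A':((422,197),(200,242)),'B':((430,264),(207,195)),'C':((190,265),(485,191)),
'p':((320,182),(333,253)),'q':((342,184),(303,251)),'r':((351,205),(292,237)),'s':((338,222),(310,219))}
for k,(a,b) in S.items():
  for th in (35,45):
    p=blob(t,*a,th);q=blob(s,*b,th)
    z=115+4*(k in'pqrs')
    X,e=tri(q[:2],p[:2])
    print(k,th,np.round(p[:3],1),p[3],np.round(q[:3],1),q[3],'tri',X.round(1),round(e,1),'top@z',onz('top',*p[:2],z)[:2].round(1),'scene@z',onz('scene',*q[:2],z)[:2].round(1))
E
```

```text
A 35 [422.5 197.  116.2] [12.75, 13.0] [200.2 244.6 197.9] [14.25, 20.75] tri [ 590.7 -283.2  111.6] 0.3 top@z [ 590.1 -282.4] scene@z [ 595.1 -281.8]
A 45 [422.5 197.1 128.1] [13.0, 13.75] [200.3 244.3 215.7] [14.75, 21.75] tri [ 590.5 -283.2  112. ] 0.1 top@z [ 589.9 -282.5] scene@z [ 594.4 -281.9]
B 35 [432.1 264.7 114.1] [13.25, 11.5] [206.6 197.9 138.6] [12.25, 16.0] tri [ 422.5 -304.4  110.7] 1.0 top@z [ 422.2 -303.1] scene@z [ 429.1 -302.9]
B 45 [432.1 264.8 127.3] [13.75, 12.25] [206.6 197.8 149.7] [12.75, 16.5] tri [ 422.2 -304.5  110.9] 0.8 top@z [ 421.9 -303.2] scene@z [ 428.6 -303. ]
C 35 [185.8 265.2 119.1] [14.25, 11.5] [483.  195.5 145.7] [13.0, 17.0] tri [418.9 301.5 110.6] 0.7 top@z [418.7 300.8] scene@z [425.9 298.8]
C 45 [185.8 265.3 131.8] [15.0, 12.0] [483.  195.4 157.8] [13.5, 17.25] tri [418.8 301.5 110.7] 0.6 top@z [418.7 300.7] scene@z [425.6 298.9]
p 35 [320.  181.3 112.5] [10.75, 13.75] [331.9 255.1 210.8] [14.5, 21.25] tri [629.1 -27.7 115.1] 0.0 top@z [628.2 -27.7] scene@z [633.9 -27.6]
p 45 [323.2 178.6 207.2] [20.25, 17.5] [331.9 254.6 235.2] [15.25, 22
[... 245 characters left out ...]
0, 27.5] [300.  250.1 291.3] [20.75, 25.75] tri [620.8 -83.1 120.8] 8.9 top@z [620.9 -78.7] scene@z [618.5 -87.8]
r 35 [351.6 204.3 106.1] [11.25, 12.75] [294.  239.8 248. ] [21.5, 24.5] tri [ 572.2 -104.7  108.2] 4.1 top@z [ 570.6 -106.2] scene@z [ 586.4 -101.2]
r 45 [351.7 204.4 118.6] [11.75, 13.5] [294.1 239.7 270.5] [21.75, 24.75] tri [ 572.1 -104.8  108.4] 4.5 top@z [ 570.5 -106.4] scene@z [ 586.1 -101.1]
s 35 [338.5 222.6  99.2] [10.75, 12.25] [309.  223.6 157.3] [12.0, 17.25] tri [525.6 -74.4 113.8] 1.1 top@z [524.9 -73.7] scene@z [532.9 -74.5]
s 45 [338.6 222.7 110.9] [11.5, 13.0] [309.  223.4 171.1] [12.5, 18.75] tri [525.4 -74.5 114. ] 0.9 top@z [524.7 -73.8] scene@z [532.4 -74.5]
```

```bash
python3 - <<'E'
from h import *
s=cv2.imread("pics/scene0.png")
cv2.imwrite("pics/cs.png",cv2.resize(s[175:315,180:380],None,fx=4,fy=4,interpolation=cv2.INTER_CUBIC))
E
```

```text
(no output)
```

View pics/cs.png

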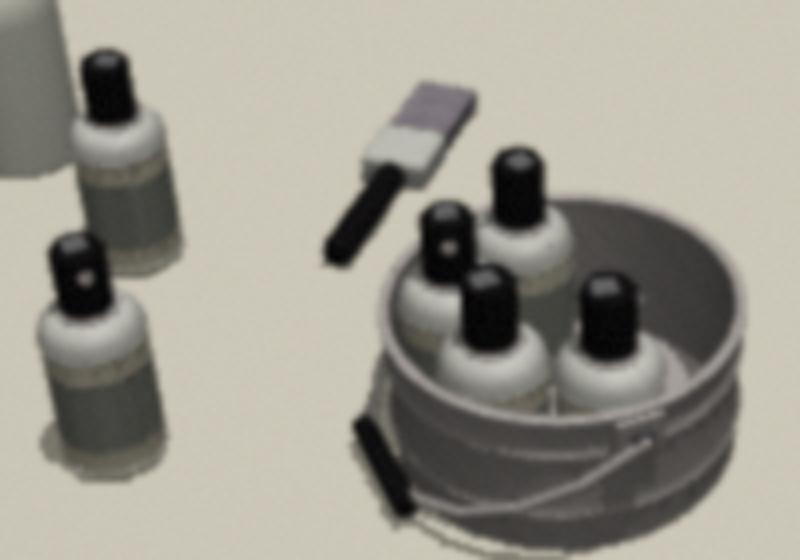

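```bash
cat >> h.py <<'E'
def plan(x,y,z,yaw=54.):
    s=env.state();w,a,b,c=s["eef_rot"]
    from scipy.spatial.transform import Rotation as Ro
    R=Ro.from_quat([a,b,c,w]).as_matrix();p=s["ee_pos"]
    d=R.T@(np.array([x,y,z])-p)/1000
    cy=np.degrees(np.arctan2(R[1,1],R[0,1]));t=(cy-yaw+90)%180-90
    print("t",round(s["clock"],2),"pos",p.round(1),"yaw",round(cy,1),"zaxis",R[:,2].round(3),"F",np.round(s["ft_force"],1),"w",round(s["grip_width"],1))
    print("shift",d.round(4),"turn",round(np.radians(t),3),"q6",s["q"][5].round(2))
E
python3 - <<'E'
from h import *
P=dict(p=(628.2,-27.7),q=(621.7,-83.5),r=(570.6,-106.2),s=(524.9,-73.7));P={k:np.array(v) for k,v in P.items()}
ang=dict(p=-90,q=-150,r=150,s=90)
L=np.array([[56*np.cos(np.radians(ang[k])),56*np.sin(np.radians(ang[k]))] for k in P]);W=np.array([P[k] for k in P])
a,b=L-L.mean(0),W-W.mean(0);th=np.arctan2((a[:,0]*b[:,1]-a[:,1]*b[:,0]).sum(),(a*b).sum())
R=np.array([[np.cos(th),-np.sin(th)],[np.sin(th),np.cos(th)]]);c=W.mean(0)-R@L.mean(0)
print(np.degrees(th),c,(W-(L@R.T+c)).round(1))
for g in(-30,30):print(g,(c+R@(56*np.array([np.cos(np.radians(g)),np.sin(np.radians(g))]))).round(1))
# tub rim check
t=cv2.imread("pics/top0.png")
for n,p in (("left",(295,205)),("right",(366,205)),("top",(331,170)),("bot",(331,241))):
    print(n,onz("top",*p,88).round(0))
print("bottle",[onz("top",u,v,z).round(0) for u,v,z in((462,307,100),(470,307,185),(500,295,185))])
plan(418.7,300.8,180)
E
```

```text
113.98083810469514 [576.49456969 -50.61940266] [[ 0.5  0.2]
 [-0.1  0.1]
 [-0.   0.1]
 [-0.4 -0.3]]
-30 [582.4   5.1]
30 [531.2 -17.7]
left [574.  35.  88.]
right [ 574. -144.   88.]
top [664. -56.  88.]
bot [482. -56.  88.]
bottle [array([ 319., -378.,  100.]), array([ 321., -374.,  185.]), array([ 349., -444.,  185.])]
t 0.1 pos [250.6 626.1 237.5] yaw 68.2 zaxis [-0.001 -0.002 -1.   ] F [-0.4 -0.3  0.2] w 88.0
shift [-0.2769 -0.2394  0.058 ] turn 0.248 q6 -0.04
```

>>> play_rows --pt "-0.03 -0.026 0" --pt "-0.06 -0.052 0" --pt "-0.09 -0.078 0.005" --pt "-0.12 -0.104 0.01" --pt "-0.15 -0.13 0.015" --pt "-0.18 -0.156 0.02" --pt "-0.21 -0.182 0.025" --pt "-0.24 -0.208 0.03" --turn '[0.05, 0.1, 0.15, 0.2, 0.248, 0.248, 0.248, 0.248]' --hand 0.3 --force 25

```text
clock: 0.77
ee_pos: [396.3, 341.7, 207.3]
eef_rot: [-0.0, 0.309, 0.951, -0.001]
ft_force: [1.3, -0.8, -0.4]
grip_width: 56.9
```

```bash
python3 -c "
from h import *
plan(418.7,300.8,160)"
```

```text
t 0.77 pos [396.3 341.7 207.3] yaw 54.0 zaxis [-0.001 -0.002 -1.   ] F [ 1.3 -0.8 -0.4] w 56.9
shift [-0.0422 -0.0198  0.0474] turn -0.0 q6 -0.28
```

>>> play_rows --pt "-0.014 -0.007 0.01" --pt "-0.028 -0.013 0.025" --pt "-0.0422 -0.0198 0.04" --pt "-0.0422 -0.0198 0.055" --pt "-0.0422 -0.0198 0.07" --pt "-0.0422 -0.0198 0.085" --pt "-0.0422 -0.0198 0.098" --pt "-0.0422 -0.0198 0.105" --turn '[0, 0, 0, 0, 0, 0, 0, 0]'

```text
clock: 1.43
ee_pos: [417.3, 299.7, 100.2]
eef_rot: [-0.001, 0.309, 0.951, -0.003]
ft_force: [-0.4, 0.3, -0.5]
grip_width: 57.1
```

```bash
python3 -c "
from h import *
cv2.imwrite('pics/s1.png',env.grab_frame('scene'))
t=env.grab_frame('top');s=cv2.imread('pics/s1.png')
cv2.imwrite('pics/c1.png',np.hstack([cv2.resize(s[130:250,420:560],(700,600)),cv2.resize(t[200:320,120:260],(700,600))])[:, :])
cv2.imwrite('pics/c1.png',cv2.resize(cv2.imread('pics/c1.png'),(800,343)))
plan(418.7,300.8,101)"
```

```text
t 1.53 pos [417.3 299.8 100.6] yaw 54.0 zaxis [-0.004 -0.004 -1.   ] F [-0.4 -0.6  0.8] w 57.5
shift [-0.0005  0.0016 -0.0004] turn -0.0 q6 -0.37
```

View pics/c1.png

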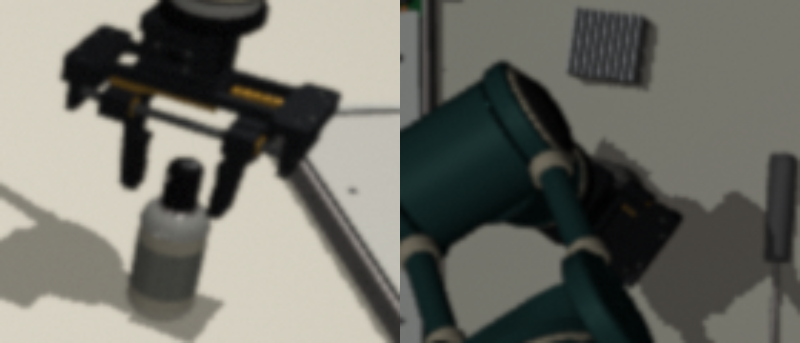

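>>> play_rows --pt "0 0.001 0" --pt "0 0.001 0" --pt "0 0.001 0" --pt "0 0.001 0" --pt "0 0.001 0" --pt "0 0.001 0" --pt "0 0.001 0" --pt "0 0.001 0" --turn '[0, 0, 0, 0, 0, 0, 0, 0]' --hand -1 --force 25

```text
clock: 2.2
ee_pos: [418.5, 301.0, 101.3]
eef_rot: [-0.001, 0.309, 0.951, -0.002]
ft_force: [-0.6, 0.2, 2.5]
grip_width: 27.7
```

>>> play_rows --pt "0 0 -0.01" --pt "0 0 -0.03" --pt "0 0 -0.055" --pt "0 0 -0.08" --pt "0 0 -0.105" --pt "0 0 -0.13" --pt "0 0 -0.15" --pt "0 0 -0.16" --turn '[0, 0, 0, 0, 0, 0, 0, 0]'

```text
clock: 2.87
ee_pos: [419.8, 302.1, 264.9]
eef_rot: [0.0, 0.309, 0.951, -0.0]
ft_force: [1.0, 0.3, -1.1]
grip_width: 26.8
```

```bash
python3 -c "
from h import *
plan(582.4,5.1,261)
s=env.grab_frame('scene');cv2.imwrite('pics/s2.png',s)
"
```

```text
t 2.87 pos [419.8 302.1 264.9] yaw 54.0 zaxis [ 0.    -0.001 -1.   ] F [ 1.   0.3 -1.1] w 26.8
shift [-0.3061 -0.1447  0.0043] turn -0.0 q6 -0.37
```

View pics/s2.png

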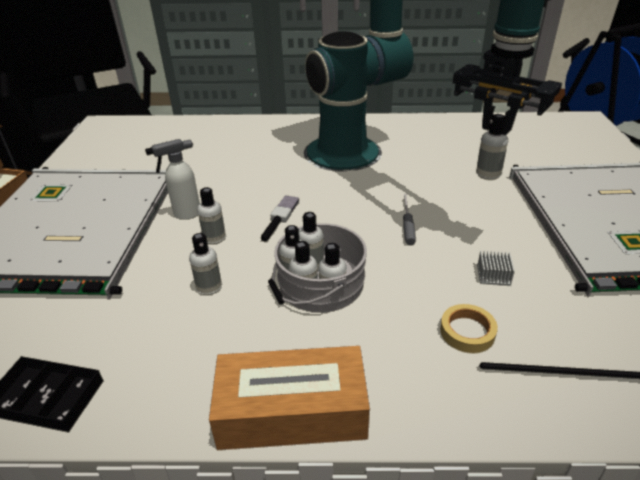

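Can C is in the gripper, hanging upright at (492,150). Carrying it towards the -30° place.

>>> play_rows --pt "-0.02 -0.01 0" --pt "-0.055 -0.026 0" --pt "-0.09 -0.043 0" --pt "-0.125 -0.059 0" --pt "-0.16 -0.076 0" --pt "-0.19 -0.09 0" --pt "-0.22 -0.104 0" --pt "-0.24 -0.113 0" --turn '[0, 0, 0, 0, 0, 0, 0, 0]'

```text
clock: 3.58
ee_pos: [548.1, 67.0, 264.3]
eef_rot: [-0.0, 0.31, 0.951, -0.001]
ft_force: [-0.6, 0.9, -1.1]
grip_width: 26.9
```

```bash
python3 -c "
from h import *
plan(582.4,5.1,261)"
```

```text
t 3.58 pos [548.1  67.  264.3] yaw 53.9 zaxis [-0.001 -0.001 -1.   ] F [-0.6  0.9 -1.1] w 26.9
shift [-0.0642 -0.0298  0.0034] turn -0.002 q6 -0.86
```

>>> play_rows --pt "-0.015 -0.007 0" --pt "-0.03 -0.014 0" --pt "-0.045 -0.021 0.005" --pt "-0.058 -0.027 0.015" --pt "-0.0642 -0.0298 0.025" --pt "-0.0642 -0.0298 0.035" --pt "-0.0642 -0.0298 0.045" --pt "-0.0642 -0.0298 0.05" --turn '[-0.002, -0.002, -0.002, -0.002, -0.002, -0.002, -0.002, -0.002]'

```text
clock: 4.25
ee_pos: [580.6, 5.7, 211.4]
eef_rot: [-0.002, 0.309, 0.951, -0.001]
ft_force: [-0.2, 1.2, -1.4]
grip_width: 27.3
```

```bash
python3 -c "
from h import *
plan(582.4,5.1,105)
s=env.grab_frame('scene');cv2.imwrite('pics/s3.png',cv2.resize(s[130:320,240:440],(800,760))[:600])
t=env.grab_frame('top');cv2.imwrite('pics/t3.png',t)
"
```

```text
t 4.25 pos [580.6   5.7 211.4] yaw 54.0 zaxis [-0.005 -0.001 -1.   ] F [-0.2  1.2 -1.4] w 27.3
shift [-0.0022  0.0009  0.1064] turn 0.001 q6 -0.98
```

View pics/s3.png

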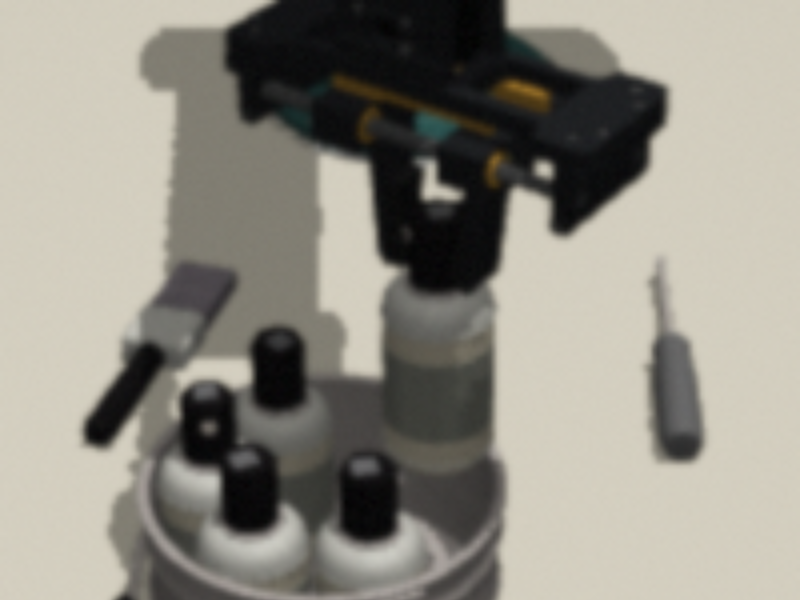

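>>> play_rows --pt "-0.0022 0.0009 0.005" --pt "-0.0022 0.0009 0.012" --pt "-0.0022 0.0009 0.02" --pt "-0.0022 0.0009 0.03" --pt "-0.0022 0.0009 0.04" --pt "-0.0022 0.0009 0.05" --pt "-0.0022 0.0009 0.06" --pt "-0.0022 0.0009 0.065" --turn '[0, 0, 0, 0, 0, 0, 0, 0]'

```text
clock: 5.02
ee_pos: [581.7, 5.3, 144.9]
eef_rot: [-0.003, 0.308, 0.951, -0.002]
ft_force: [-0.5, 0.2, -0.4]
grip_width: 27.5
```

```bash
python3 -c "
from h import *
plan(582.4,5.1,105)
s=env.grab_frame('scene');cv2.imwrite('pics/s4.png',cv2.resize(s[160:310,260:460],(800,600)))
"
```

```text
t 5.02 pos [581.7   5.3 144.9] yaw 54.1 zaxis [-0.007 -0.001 -1.   ] F [-0.5  0.2 -0.4] w 27.5
shift [-0.0009  0.0004  0.0399] turn 0.001 q6 -0.98
```

View pics/s4.png

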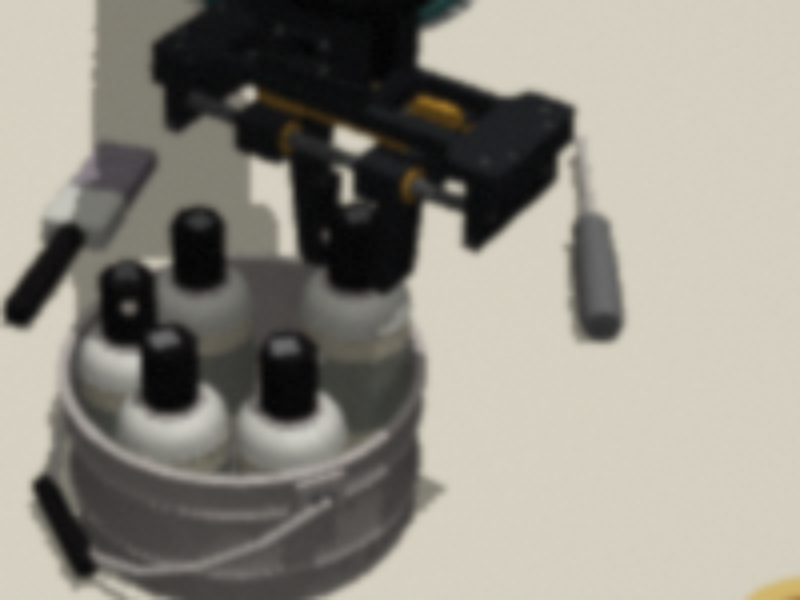

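>>> play_rows --pt "-0.0005 0 0.005" --pt "-0.001 0.0004 0.01" --pt "-0.001 0.0004 0.015" --pt "-0.001 0.0004 0.02" --pt "-0.001 0.0004 0.025" --pt "-0.001 0.0004 0.03" --pt "-0.001 0.0004 0.034" --pt "-0.001 0.0004 0.036" --turn '[0, 0, 0, 0, 0, 0, 0, 0]'

```text
clock: 5.73
ee_pos: [581.7, 5.0, 107.5]
eef_rot: [-0.004, 0.309, 0.951, -0.002]
ft_force: [-0.6, 0.8, -1.7]
grip_width: 27.1
```

>>> play_rows --pt "0 0 0.0005" --pt "0 0 0.001" --pt "0 0 0.0015" --pt "0 0 0.002" --pt "0 0 0.0025" --pt "0 0 0.003" --pt "0 0 0.003" --pt "0 0 0.003" --turn '[0, 0, 0, 0, 0, 0, 0, 0]'

```text
clock: 6.4
ee_pos: [582.2, 5.0, 105.3]
eef_rot: [-0.004, 0.308, 0.951, -0.002]
ft_force: [-0.2, 0.9, 3.4]
grip_width: 27.3
```

>>> play_rows --pt "0 0 0" --pt "0 0 0" --pt "0 0 0" --pt "0 0 0" --pt "0 0 0" --pt "0 0 -0.005" --pt "0 0 -0.015" --pt "0 0 -0.03" --turn '[0, 0, 0, 0, 0, 0, 0, 0]' --hand 0

```text
clock: 7.07
ee_pos: [581.3, 5.0, 134.8]
eef_rot: [-0.005, 0.308, 0.951, -0.002]
ft_force: [0.0, -0.3, -0.3]
grip_width: 44.0
```

>>> play_rows --pt "0 0 -0.02" --pt "0 0 -0.045" --pt "0 0 -0.07" --pt "0 0 -0.095" --pt "0 0 -0.1" --pt "0 0 -0.1" --pt "0 0 -0.1" --pt "0 0 -0.1" --turn '[0, 0, 0, 0, 0, 0, 0, 0]'

```text
clock: 7.73
ee_pos: [581.2, 5.1, 232.9]
eef_rot: [-0.006, 0.309, 0.951, -0.002]
ft_force: [0.1, 0.1, -0.8]
grip_width: 43.7
```

```bash
python3 -c "
from h import *
plan(590,-282.4,230)
s=env.grab_frame('scene');cv2.imwrite('pics/s5.png',s)
cv2.imwrite('pics/s5c.png',cv2.resize(s[160:310,180:380],(800,600)))
"
```

```text
t 7.73 pos [581.2   5.1 232.9] yaw 54.1 zaxis [-0.014 -0.001 -1.   ] F [ 0.1  0.1 -0.8] w 43.7
shift [-0.1759 -0.2276  0.0029] turn 0.001 q6 -0.98
```

View pics/s5c.png

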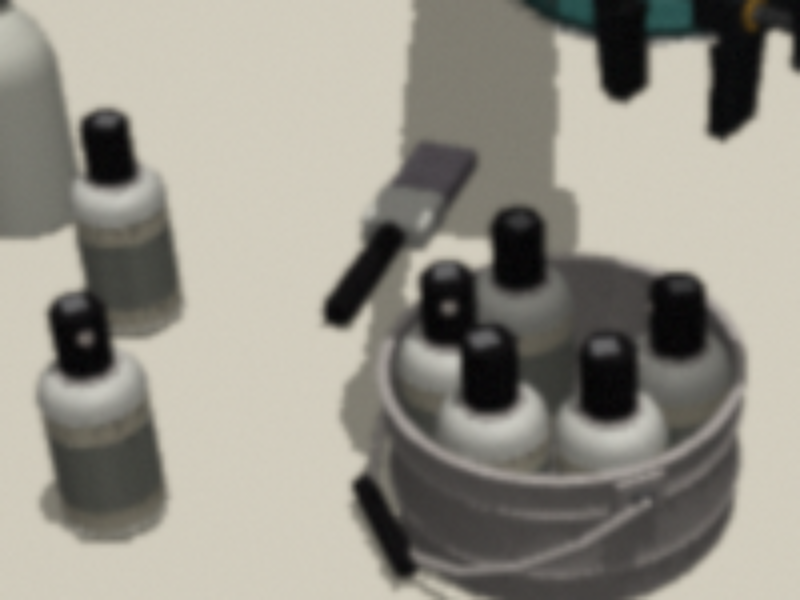

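>>> play_rows --pt "-0.015 -0.02 0" --pt "-0.04 -0.052 0" --pt "-0.066 -0.085 0" --pt "-0.09 -0.117 0" --pt "-0.115 -0.149 0" --pt "-0.14 -0.181 0" --pt "-0.16 -0.207 0" --pt "-0.1759 -0.2276 0.003" --turn '[0, 0, 0, 0, 0, 0, 0, 0]' --hand 0.3

```text
clock: 8.45
ee_pos: [589.0, -285.1, 227.9]
eef_rot: [-0.008, 0.309, 0.951, -0.003]
ft_force: [0.4, 0.8, 0.1]
grip_width: 57.5
```

```bash
python3 -c "
from h import *
plan(590,-282.4,101)"
```

```text
t 8.45 pos [ 589.  -285.1  227.9] yaw 54.0 zaxis [-0.016 -0.    -1.   ] F [0.4 0.8 0.1] w 57.5
shift [-0.001   0.004   0.1268] turn -0.0 q6 -1.42
```

>>> play_rows --pt "-0.001 0.004 0.015" --pt "-0.001 0.004 0.035" --pt "-0.001 0.004 0.055" --pt "-0.001 0.004 0.075" --pt "-0.001 0.004 0.095" --pt "-0.001 0.004 0.11" --pt "-0.001 0.004 0.12" --pt "-0.001 0.004 0.127" --turn '[0, 0, 0, 0, 0, 0, 0, 0]'

```text
clock: 9.12
ee_pos: [588.2, -281.6, 97.5]
eef_rot: [-0.01, 0.309, 0.951, -0.002]
ft_force: [-0.6, 0.2, 0.3]
grip_width: 57.3
```

```bash
python3 -c "
from h import *
plan(590,-282.4,101)
s=env.grab_frame('scene');cv2.imwrite('pics/s6.png',s)
cv2.imwrite('pics/s6c.png',cv2.resize(s[160:310,120:320],(800,600)))
"
```

```text
t 9.12 pos [ 588.2 -281.6   97.5] yaw 54.0 zaxis [-0.021  0.002 -1.   ] F [-0.6  0.2  0.3] w 57.3
shift [-0.0018  0.0003 -0.0036] turn -0.0 q6 -1.42
```

View pics/s6c.png

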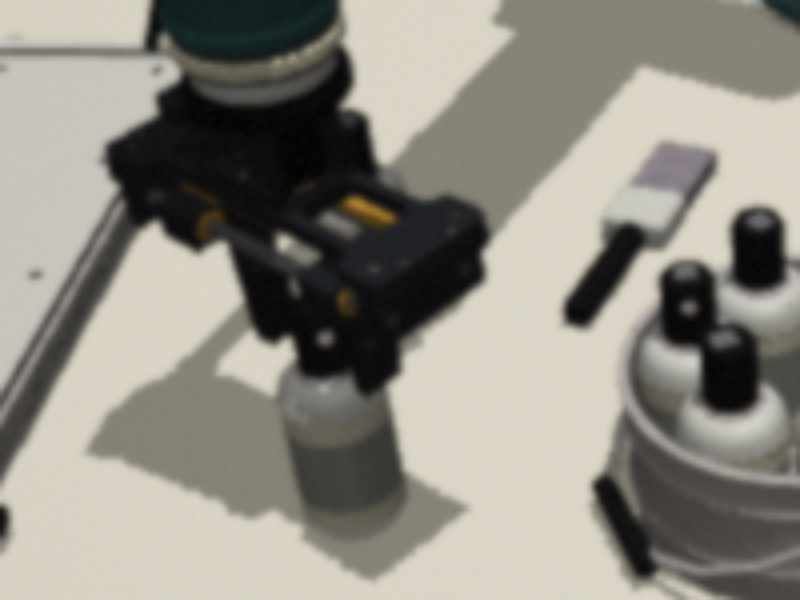

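>>> play_rows --pt "-0.001 0 -0.002" --pt "-0.0018 0.0003 -0.0035" --pt "-0.0018 0.0003 -0.0035" --pt "-0.0018 0.0003 -0.0035" --pt "-0.0018 0.0003 -0.0035" --pt "-0.0018 0.0003 -0.0035" --pt "-0.0018 0.0003 -0.0035" --pt "-0.0018 0.0003 -0.0035" --turn '[0, 0, 0, 0, 0, 0, 0, 0]' --hand -1

```text
clock: 9.83
ee_pos: [590.8, -282.5, 101.8]
eef_rot: [-0.009, 0.309, 0.951, -0.002]
ft_force: [1.1, 1.0, 4.4]
grip_width: 27.3
```

>>> play_rows --pt "0 0 -0.01" --pt "0 0 -0.03" --pt "0 0 -0.055" --pt "0 0 -0.08" --pt "0 0 -0.105" --pt "0 0 -0.13" --pt "0 0 -0.15" --pt "0 0 -0.16" --turn '[0, 0, 0, 0, 0, 0, 0, 0]'

```text
clock: 10.5
ee_pos: [594.5, -283.4, 265.4]
eef_rot: [-0.007, 0.309, 0.951, -0.003]
ft_force: [0.7, -0.1, -0.9]
grip_width: 27.3
```

```bash
python3 -c "
from h import *
plan(531.2,-17.7,261)
s=env.grab_frame('scene');cv2.imwrite('pics/s7.png',s)
t=env.grab_frame('top');cv2.imwrite('pics/t7.png',t)
cv2.imwrite('pics/t7c.png',cv2.resize(t[130:280,230:430],(800,600)))
"
```

```text
t 10.5 pos [ 594.5 -283.4  265.4] yaw 54.0 zaxis [-0.016 -0.001 -1.   ] F [ 0.7 -0.1 -0.9] w 27.3
shift [0.2074 0.1777 0.0052] turn -0.001 q6 -1.42
```

View pics/s7.png

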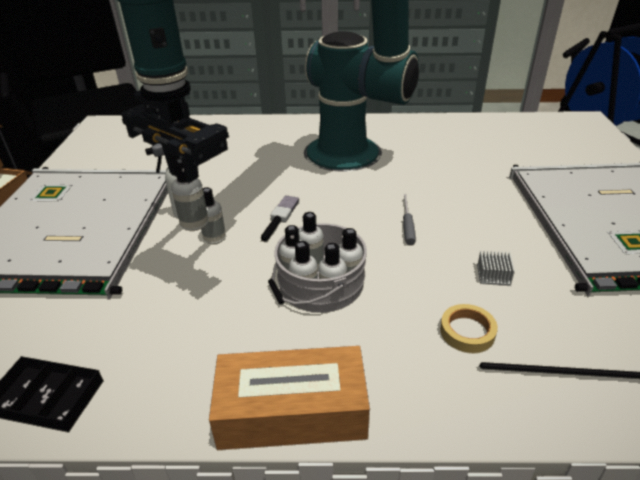

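View pics/t7c.png

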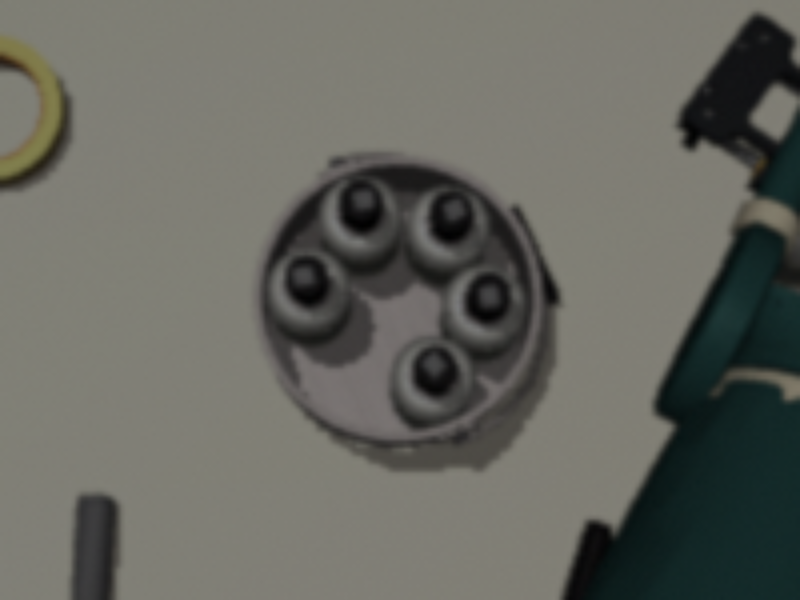

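```bash
python3 -c "
from h import *
t=cv2.imread('pics/t7.png')
for a in((306,200),(320,182),(342,184),(351,205),(338,222)):
  p=blob(t,*a,35);print(np.round(p[:3],1),p[3],onz('top',*p[:2],119)[:2].round(1))
"
```

```text
[306.6 200.   93.8] [10.5, 12.25] [581.    5.2]
[319.9 181.4 101.6] [10.25, 13.25] [628.1 -27.6]
[342.4 184.   99. ] [10.25, 12.5] [621.6 -83.4]
[351.6 204.3  96.7] [10.75, 12.0] [ 570.6 -106.1]
[338.7 223.6  60.9] [10.5, 11.75] [522.5 -74.1]
```

>>> play_rows --pt "0.015 0.013 0" --pt "0.04 0.034 0" --pt "0.068 0.058 0" --pt "0.096 0.082 0" --pt "0.124 0.106 0" --pt "0.15 0.129 0" --pt "0.175 0.15 0" --pt "0.19 0.163 0" --turn '[0, 0, 0, 0, 0, 0, 0, 0]'

```text
clock: 11.27
ee_pos: [534.4, -36.9, 262.5]
eef_rot: [-0.01, 0.309, 0.951, -0.003]
ft_force: [0.6, 0.7, -0.9]
grip_width: 27.4
```

```bash
python3 -c "
from h import *
plan(531.5,-17.5,206)"
```

```text
t 11.27 pos [534.4 -36.9 262.5] yaw 54.0 zaxis [-0.02   0.001 -1.   ] F [ 0.6  0.7 -0.9] w 27.4
shift [0.0128 0.0147 0.0566] turn 0.001 q6 -1.06
```

>>> play_rows --pt "0.005 0.006 0" --pt "0.01 0.012 0" --pt "0.0128 0.0147 0.008" --pt "0.0128 0.0147 0.018" --pt "0.0128 0.0147 0.03" --pt "0.0128 0.0147 0.042" --pt "0.0128 0.0147 0.052" --pt "0.0128 0.0147 0.0566" --turn '[0, 0, 0, 0, 0, 0, 0, 0]'

```text
clock: 11.93
ee_pos: [530.1, -18.1, 203.0]
eef_rot: [-0.012, 0.309, 0.951, -0.003]
ft_force: [0.3, -0.5, -2.0]
grip_width: 27.0
```

```bash
python3 -c "
from h import *
plan(531.5,-17.5,108)
s=env.grab_frame('scene')
cv2.imwrite('pics/s8c.png',cv2.resize(s[130:280,240:440],(800,600)))
"
```

```text
t 11.93 pos [530.1 -18.1 203. ] yaw 54.0 zaxis [-0.024  0.001 -1.   ] F [ 0.3 -0.5 -2. ] w 27.0
shift [-0.0027  0.0026  0.0949] turn -0.0 q6 -1.02
```

View pics/s8c.png

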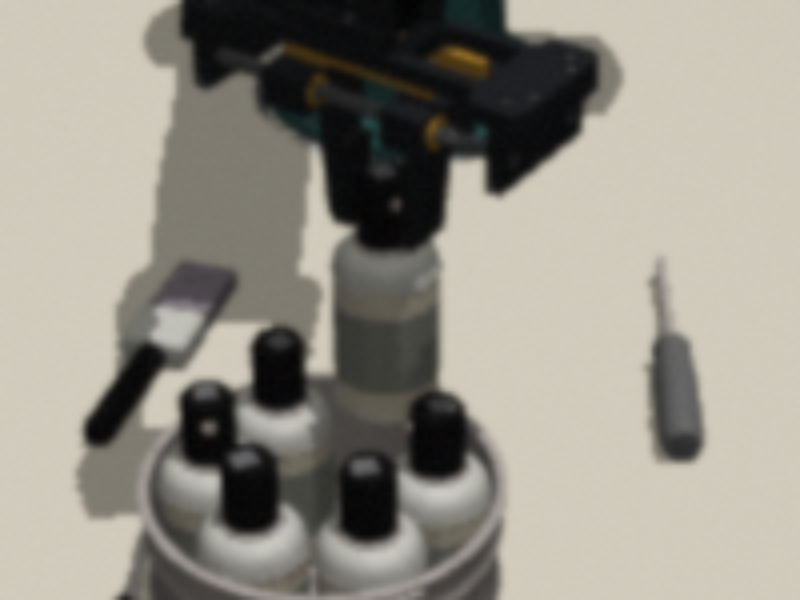

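>>> play_rows --pt "-0.0008 0.0013 0.005" --pt "-0.0011 0.0015 0.015" --pt "-0.0013 0.0017 0.027" --pt "-0.0016 0.0019 0.039" --pt "-0.0018 0.002 0.051" --pt "-0.002 0.0022 0.063" --pt "-0.0023 0.0023 0.073" --pt "-0.0024 0.0024 0.08" --turn '[0, 0, 0, 0, 0, 0, 0, 0]'

```text
clock: 12.65
ee_pos: [530.5, -17.3, 120.8]
eef_rot: [-0.013, 0.309, 0.951, -0.004]
ft_force: [-0.1, -0.5, -1.9]
grip_width: 27.1
```

```bash
python3 -c "
from h import *
plan(531.5,-17.5,107)"
```

```text
t 12.65 pos [530.5 -17.3 120.8] yaw 54.0 zaxis [-0.027  0.001 -1.   ] F [-0.1 -0.5 -1.9] w 27.1
shift [-0.0013  0.0006  0.0138] turn 0.0 q6 -1.02
```

>>> play_rows --pt "-0.0006 0.0003 0.003" --pt "-0.0013 0.0006 0.006" --pt "-0.0013 0.0006 0.009" --pt "-0.0013 0.0006 0.011" --pt "-0.0013 0.0006 0.013" --pt "-0.0013 0.0006 0.0145" --pt "-0.0013 0.0006 0.0155" --pt "-0.0013 0.0006 0.0155" --turn '[0, 0, 0, 0, 0, 0, 0, 0]'

```text
clock: 13.32
ee_pos: [531.8, -17.5, 105.7]
eef_rot: [-0.012, 0.309, 0.951, -0.003]
ft_force: [0.3, 0.7, -0.2]
grip_width: 27.1
```

>>> play_rows --pt "0 0 0.0005" --pt "0 0 0.001" --pt "0 0 0.001" --pt "0 0 0.001" --pt "0 0 0.001" --pt "0 0 0.001" --pt "0 0 0.001" --pt "0 0 0.001" --turn '[0, 0, 0, 0, 0, 0, 0, 0]'

```text
clock: 13.98
ee_pos: [532.4, -17.6, 105.7]
eef_rot: [-0.012, 0.309, 0.951, -0.003]
ft_force: [-1.2, -0.5, 5.0]
grip_width: 26.8
```

>>> play_rows --pt "0 0 0" --pt "0 0 0" --pt "0 0 0" --pt "0 0 0" --pt "0 0 0" --pt "0 0 -0.005" --pt "0 0 -0.015" --pt "0 0 -0.03" --turn '[0, 0, 0, 0, 0, 0, 0, 0]' --hand 0

```text
clock: 14.65
ee_pos: [532.0, -17.5, 135.3]
eef_rot: [-0.013, 0.309, 0.951, -0.004]
ft_force: [-0.3, -0.2, -0.8]
grip_width: 44.0
```

>>> play_rows --pt "0 0 -0.02" --pt "0 0 -0.045" --pt "0 0 -0.07" --pt "0 0 -0.095" --pt "0 0 -0.11" --pt "0 0 -0.11" --pt "0 0 -0.11" --pt "0 0 -0.11" --turn '[0, 0, 0, 0, 0, 0, 0, 0]'

```text
clock: 15.32
ee_pos: [534.4, -17.6, 244.4]
eef_rot: [-0.014, 0.309, 0.951, -0.004]
ft_force: [-0.1, -0.4, -0.1]
grip_width: 43.8
```

```bash
python3 -c "
from h import *
plan(422.2,-303.2,240)
s=env.grab_frame('scene')
cv2.imwrite('pics/s9c.png',cv2.resize(s[130:310,130:370],(800,600)))
"
```

```text
t 15.32 pos [534.4 -17.6 244.4] yaw 54.0 zaxis [-0.029  0.001 -1.   ] F [-0.1 -0.4 -0.1] w 43.8
shift [-0.0772 -0.2969  0.0073] turn 0.0 q6 -1.02
```

View pics/s9c.png

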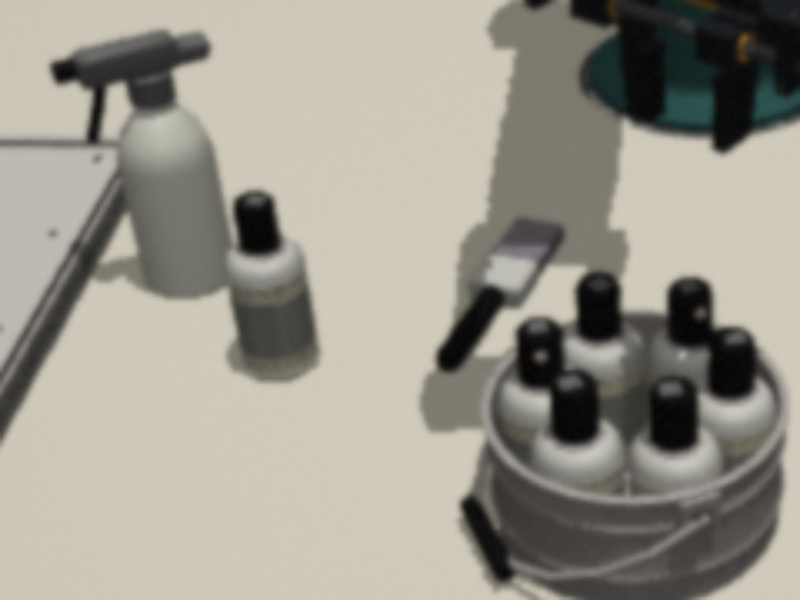

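>>> play_rows --pt "-0.005 -0.02 0" --pt "-0.013 -0.05 0" --pt "-0.021 -0.082 0" --pt "-0.03 -0.115 0" --pt "-0.038 -0.148 0" --pt "-0.046 -0.18 0" --pt "-0.054 -0.21 0" --pt "-0.062 -0.24 0" --turn '[0.1, 0.22, 0.34, 0.46, 0.58, 0.7, 0.82, 0.94]' --hand 0.3

```text
clock: 16.03
ee_pos: [441.3, -249.0, 244.2]
eef_rot: [-0.013, 0.708, 0.706, -0.01]
ft_force: [0.2, -0.5, 0.4]
grip_width: 57.2
```

```bash
python3 -c "
from h import *
plan(422.2,-303.2,240,-66)"
```

```text
t 16.03 pos [ 441.3 -249.   244.2] yaw -0.2 zaxis [-0.033  0.003 -0.999] F [ 0.2 -0.5  0.4] w 57.2
shift [-0.0543 -0.0188  0.0046] turn 1.148 q6 -0.54
```

>>> play_rows --pt "-0.01 -0.003 0" --pt "-0.02 -0.007 0" --pt "-0.03 -0.01 0" --pt "-0.04 -0.014 0" --pt "-0.05 -0.017 0" --pt "-0.0543 -0.0188 0" --pt "-0.0543 -0.0188 0.005" --pt "-0.0543 -0.0188 0.01" --turn '[0.124, 0.248, 0.372, 0.496, 0.62, 0.744, 0.868, 0.99]'

```text
clock: 16.7
ee_pos: [421.1, -303.1, 232.8]
eef_rot: [-0.007, 0.959, 0.281, -0.016]
ft_force: [1.2, 0.3, 0.1]
grip_width: 57.2
```

```bash
python3 -c "
from h import *
plan(422.2,-303.2,101,-66)"
```

```text
t 16.7 pos [ 421.1 -303.1  232.8] yaw -57.3 zaxis [-0.035  0.005 -0.999] F [1.2 0.3 0.1] w 57.2
shift [0.0044 0.0037 0.1317] turn 0.151 q6 0.35
```

>>> play_rows --pt "0.001 0.0005 0.01" --pt "0.0015 0.001 0.025" --pt "0.002 0.0017 0.045" --pt "0.0026 0.0022 0.065" --pt "0.0032 0.0027 0.085" --pt "0.0038 0.0032 0.105" --pt "0.0042 0.0035 0.12" --pt "0.0044 0.0037 0.129" --turn '[0.1, 0.151, 0.151, 0.151, 0.151, 0.151, 0.151, 0.151]'

```text
clock: 17.37
ee_pos: [419.9, -301.3, 99.7]
eef_rot: [-0.009, 0.978, 0.208, -0.019]
ft_force: [0.1, 0.6, 0.1]
grip_width: 57.4
```

```bash
python3 -c "
from h import *
plan(422.2,-303.2,101,-66)
s=env.grab_frame('scene')
cv2.imwrite('pics/s10c.png',cv2.resize(s[100:250,120:320],(800,600)))
"
```

```text
t 17.37 pos [ 419.9 -301.3   99.7] yaw -66.0 zaxis [-0.04   0.009 -0.999] F [0.1 0.6 0.1] w 57.4
shift [ 0.0013  0.0026 -0.0014] turn -0.0 q6 0.5
```

View pics/s10c.png

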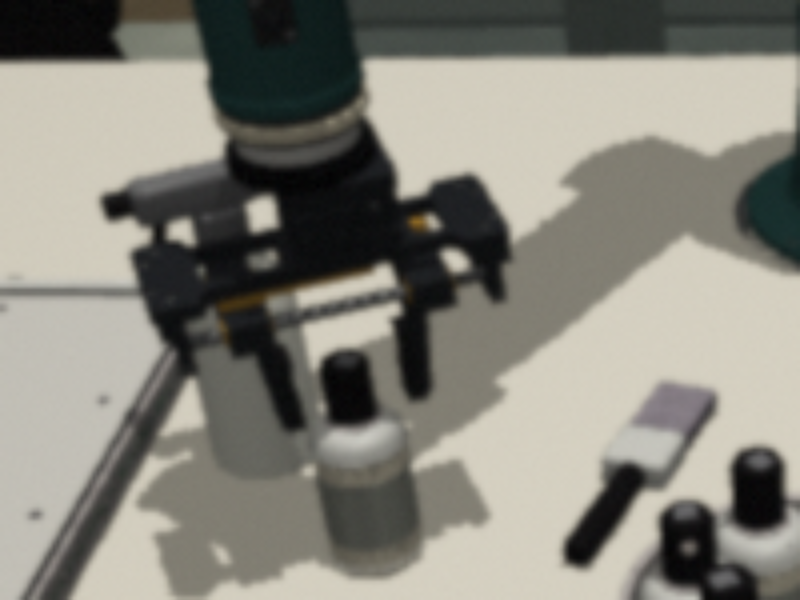

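>>> play_rows --pt "0.001 0.002 -0.001" --pt "0.0013 0.0026 -0.0014" --pt "0.0013 0.0026 -0.0014" --pt "0.0013 0.0026 -0.0014" --pt "0.0013 0.0026 -0.0014" --pt "0.0013 0.0026 -0.0014" --pt "0.0013 0.0026 -0.0014" --pt "0.0013 0.0026 -0.0014" --turn '[0, 0, 0, 0, 0, 0, 0, 0]' --hand -1

```text
clock: 18.08
ee_pos: [422.5, -303.4, 101.3]
eef_rot: [-0.008, 0.978, 0.208, -0.018]
ft_force: [-1.0, 0.3, 4.9]
grip_width: 27.1
```

>>> play_rows --pt "0 0 -0.01" --pt "0 0 -0.03" --pt "0 0 -0.055" --pt "0 0 -0.085" --pt "0 0 -0.115" --pt "0 0 -0.14" --pt "0 0 -0.155" --pt "0 0 -0.165" --turn '[0, 0, 0, 0, 0, 0, 0, 0]'

```text
clock: 18.75
ee_pos: [429.6, -305.2, 268.9]
eef_rot: [-0.007, 0.978, 0.208, -0.017]
ft_force: [-0.4, -0.6, -1.2]
grip_width: 27.3
```

```bash
python3 -c "
from h import *
t=env.grab_frame('top');cv2.imwrite('pics/t11.png',t)
cv2.imwrite('pics/t11c.png',cv2.resize(t[130:280,230:430],(800,600)))
plan(576.5,-50.6,266,-66)
for a in((307,200),(320,182),(342,184),(351,205),(338,222),(316,221)):
  p=blob(t,*a,35);print(np.round(p[:3],1),p[3],onz('top',*p[:2],119)[:2].round(1))
s=env.grab_frame('scene')
cv2.imwrite('pics/s11c.png',cv2.resize(s[80:260,120:360],(800,600)))
"
```

```text
t 18.8 pos [ 430.1 -305.5  270. ] yaw -66.0 zaxis [-0.036  0.006 -0.999] F [ 0.7 -0.2 -0.1] w 27.0
shift [ 2.376e-01 -1.732e-01  2.000e-04] turn 0.0 q6 0.5
[306.6 200.   96.6] [10.75, 12.25] [581.    5.2]
[319.9 181.4 104.5] [10.5, 13.5] [628.1 -27.6]
[342.5 184.  103. ] [10.5, 13.0] [621.7 -83.5]
[351.6 204.3  99.7] [10.75, 12.5] [ 570.6 -106.2]
[338.4 222.6  93.6] [10.5, 12.0] [524.8 -73.5]
[316.1 220.3  94.9] [10.75, 12.0] [530.4 -18.5]
```

View pics/t11c.png

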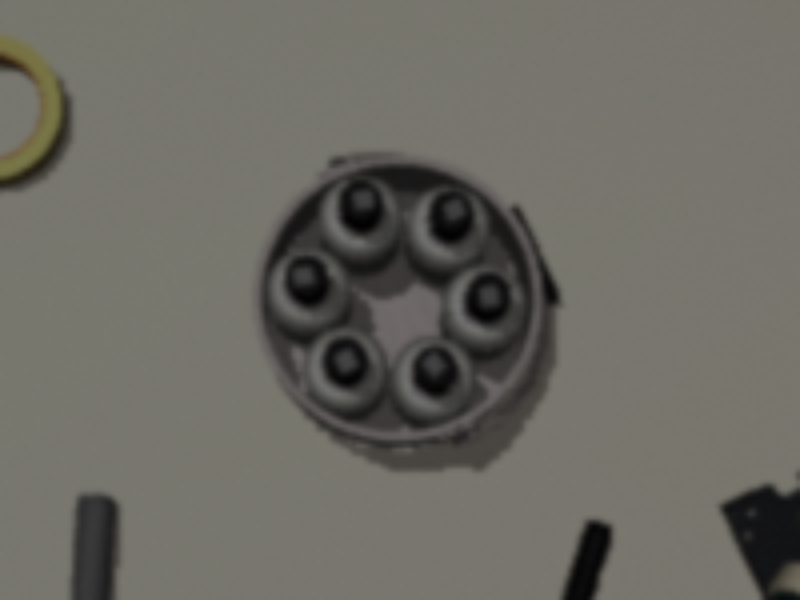

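View pics/s11c.png

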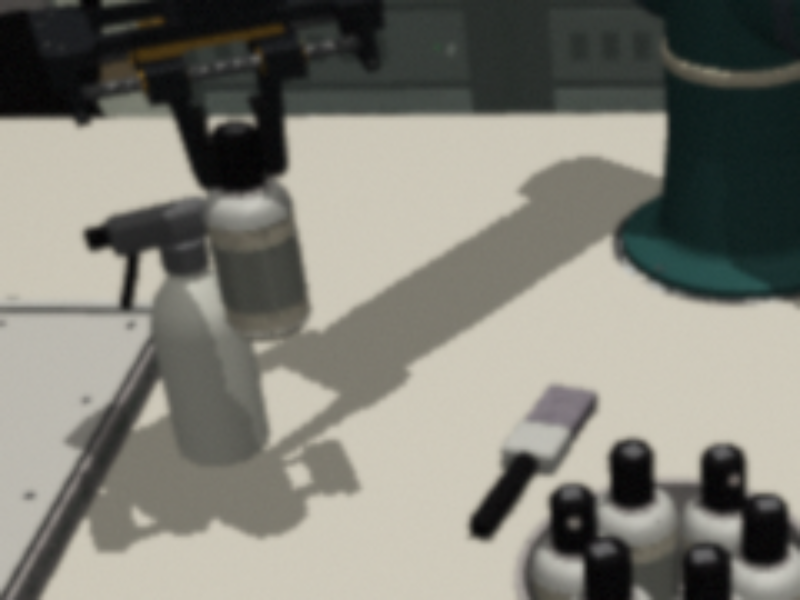

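>>> play_rows --pt "0.017 -0.012 0" --pt "0.045 -0.033 0" --pt "0.075 -0.055 0" --pt "0.107 -0.078 0" --pt "0.14 -0.102 0" --pt "0.172 -0.125 0" --pt "0.2 -0.146 0" --pt "0.22 -0.16 0" --turn '[0, 0, 0, 0, 0, 0, 0, 0]'

```text
clock: 19.52
ee_pos: [565.2, -66.3, 262.1]
eef_rot: [-0.008, 0.978, 0.209, -0.019]
ft_force: [-0.5, -0.0, -1.4]
grip_width: 27.2
```

```bash
python3 -c "
from h import *
plan(577,-50.9,262,-66);plan(577,-50.9,215,-66)"
```

```text
t 19.52 pos [565.2 -66.3 262.1] yaw -65.9 zaxis [-0.041  0.008 -0.999] F [-0.5 -0.  -1.4] w 27.2
shift [ 0.0171 -0.0093 -0.0002] turn 0.002 q6 0.99
t 19.52 pos [565.2 -66.3 262.1] yaw -65.9 zaxis [-0.041  0.008 -0.999] F [-0.5 -0.  -1.4] w 27.2
shift [ 0.0187 -0.0081  0.0467] turn 0.002 q6 0.99
```

>>> play_rows --pt "0.006 -0.003 0" --pt "0.012 -0.006 0" --pt "0.017 -0.009 0" --pt "0.0175 -0.0092 0.005" --pt "0.0178 -0.009 0.017" --pt "0.0181 -0.0087 0.029" --pt "0.0184 -0.0084 0.039" --pt "0.0187 -0.0081 0.045" --turn '[0, 0, 0, 0, 0, 0, 0, 0]'

```text
clock: 20.18
ee_pos: [575.4, -51.6, 213.9]
eef_rot: [-0.009, 0.978, 0.208, -0.021]
ft_force: [0.2, -0.5, -3.0]
grip_width: 27.2
```

```bash
python3 -c "
from h import *
s=env.grab_frame('scene');cv2.imwrite('pics/s12.png',s)
cv2.imwrite('pics/s12c.png',cv2.resize(s[130:310,220:460],(800,600)))
plan(577,-50.9,215,-66);plan(577,-50.9,120,-66)"
```

```text
t 20.23 pos [575.1 -51.4 213.1] yaw -66.0 zaxis [-0.046  0.009 -0.999] F [-0.8  0.2 -2.8] w 27.4
shift [ 0.0019  0.0002 -0.002 ] turn 0.0 q6 1.02
t 20.23 pos [575.1 -51.4 213.1] yaw -66.0 zaxis [-0.046  0.009 -0.999] F [-0.8  0.2 -2.8] w 27.4
shift [0.0055 0.0028 0.0929] turn 0.0 q6 1.02
```

View pics/s12c.png

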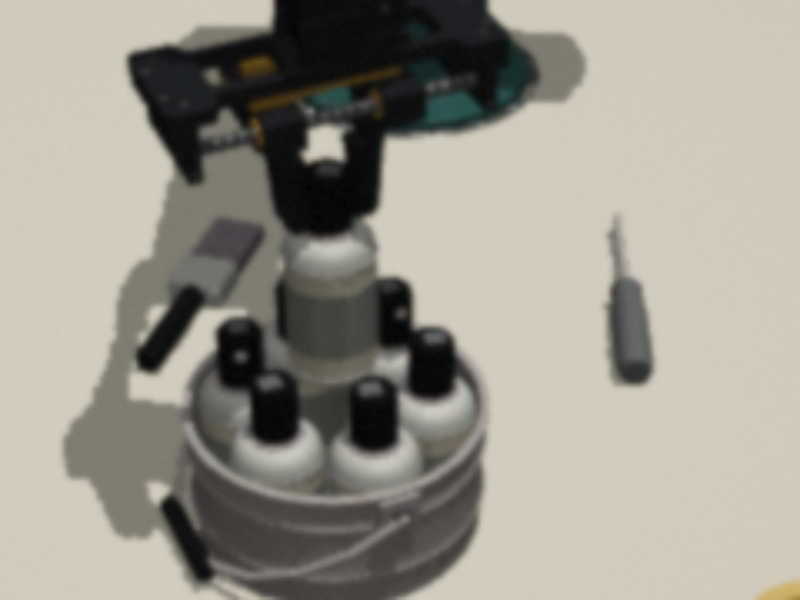

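>>> play_rows --pt "0.0019 0.0002 0" --pt "0.0023 0.0006 0.008" --pt "0.0028 0.0009 0.02" --pt "0.0033 0.0012 0.032" --pt "0.0038 0.0015 0.044" --pt "0.0043 0.0018 0.056" --pt "0.0047 0.0021 0.068" --pt "0.005 0.0024 0.076" --turn '[0, 0, 0, 0, 0, 0, 0, 0]'

```text
clock: 20.9
ee_pos: [576.1, -50.7, 134.6]
eef_rot: [-0.009, 0.978, 0.208, -0.023]
ft_force: [0.2, -0.0, -1.8]
grip_width: 27.3
```

```bash
python3 -c "
from h import *
plan(577,-50.9,106,-66)"
```

```text
t 20.9 pos [576.1 -50.7 134.6] yaw -66.0 zaxis [-0.048  0.009 -0.999] F [ 0.2 -0.  -1.8] w 27.3
shift [0.0019 0.0013 0.0285] turn 0.001 q6 1.02
```

>>> play_rows --pt "0.0008 0.0004 0.004" --pt "0.001 0.0006 0.009" --pt "0.0012 0.0008 0.014" --pt "0.0014 0.001 0.019" --pt "0.0017 0.0012 0.023" --pt "0.0019 0.0013 0.026" --pt "0.0019 0.0013 0.028" --pt "0.0019 0.0013 0.0285" --turn '[0, 0, 0, 0, 0, 0, 0, 0]'

```text
clock: 21.57
ee_pos: [576.9, -50.9, 105.8]
eef_rot: [-0.01, 0.978, 0.208, -0.023]
ft_force: [-0.9, 0.1, -1.8]
grip_width: 27.2
```

>>> play_rows --pt "0 0 0.0005" --pt "0 0 0.001" --pt "0 0 0.0015" --pt "0 0 0.0015" --pt "0 0 0.0015" --pt "0 0 0.0015" --pt "0 0 0.0015" --pt "0 0 0.0015" --turn '[0, 0, 0, 0, 0, 0, 0, 0]'

```text
clock: 22.23
ee_pos: [577.5, -50.8, 105.5]
eef_rot: [-0.009, 0.978, 0.208, -0.022]
ft_force: [-1.4, 1.2, 6.8]
grip_width: 27.5
```

>>> play_rows --pt "0 0 0" --pt "0 0 0" --pt "0 0 0" --pt "0 0 0" --pt "0 0 0" --pt "-0.0002 -0.0002 -0.005" --pt "-0.0006 -0.0004 -0.015" --pt "-0.0012 -0.0009 -0.03" --turn '[0, 0, 0, 0, 0, 0, 0, 0]' --hand 0

```text
clock: 22.9
ee_pos: [576.3, -50.6, 135.0]
eef_rot: [-0.01, 0.978, 0.208, -0.023]
ft_force: [-0.4, 0.5, 0.0]
grip_width: 43.8
```

>>> play_rows --pt "0 0 -0.02" --pt "0 0 -0.045" --pt "0 0 -0.07" --pt "0 0 -0.1" --pt "0 0 -0.13" --pt "0 0 -0.14" --pt "0 0 -0.14" --pt "0 0 -0.14" --turn '[0, 0, 0, 0, 0, 0, 0, 0]'

```text
clock: 23.57
ee_pos: [583.3, -52.0, 275.0]
eef_rot: [-0.01, 0.978, 0.208, -0.023]
ft_force: [0.1, -0.0, -0.5]
grip_width: 44.1
```

```bash
python3 -c "
from h import *
plan(480,250,280,-66)"
```

```text
t 23.57 pos [583.3 -52.  275. ] yaw -66.0 zaxis [-0.049  0.009 -0.999] F [ 0.1 -0.  -0.5] w 44.1
shift [ 0.0287 -0.3179  0.0029] turn 0.001 q6 1.02
```

>>> play_rows --pt "0.002 -0.02 0" --pt "0.005 -0.055 0" --pt "0.008 -0.09 0" --pt "0.011 -0.125 0" --pt "0.014 -0.16 0" --pt "0.017 -0.19 0" --pt "0.02 -0.215 0" --pt "0.022 -0.23 0" --turn '[0, 0, 0, 0, 0, 0, 0, 0]'

```text
clock: 24.23
ee_pos: [507.1, 168.9, 277.4]
eef_rot: [-0.01, 0.977, 0.209, -0.026]
ft_force: [-0.6, -0.2, -0.4]
grip_width: 43.9
```

```bash
python3 -c "
from h import *
t=env.grab_frame('top');s=env.grab_frame('scene')
cv2.imwrite('pics/s13.png',s);cv2.imwrite('pics/t13.png',t)
cv2.imwrite('pics/t13c.png',np.hstack([cv2.resize(t[150:260,275:385],(400,400),interpolation=cv2.INTER_CUBIC),cv2.resize(s[200:310,265:375],(400,400),interpolation=cv2.INTER_CUBIC)]))
W=[]
for a in((307,200),(320,182),(342,184),(351,205),(338,222),(316,221),(329,203)):
  p=blob(t,*a,35);q=onz('top',*p[:2],119)[:2];W.append(q);print(np.round(p[:3],1),p[3],q.round(1))
W=np.array(W);c=W[:6].mean(0);print(c,np.linalg.norm(W-c,axis=1).round(1))
t0=cv2.imread('pics/top0.png');d=cv2.absdiff(t,t0).max(2)
st=env.state();print(st['ft_force'])
"
```

```text
[306.6 200.1  94.5] [10.5, 12.25] [580.9   5.2]
[319.9 181.4 102.8] [10.25, 13.25] [628.  -27.6]
[342.4 184.  100.2] [10.5, 12.75] [621.7 -83.5]
[351.6 204.3  98.2] [10.75, 12.25] [ 570.7 -106.2]
[338.6 223.5  62.6] [10.5, 11.75] [522.7 -73.9]
[316.1 220.3  92.9] [10.5, 11.75] [530.4 -18.5]
[329.1 202.4  95.2] [10.5, 12.25] [575.3 -50.5]
[575.7357504 -50.7446225] [56.2 57.2 56.4 55.7 57.9 55.6  0.5]
[ 0.17185214 -0.20802968  0.43655392]
```

View pics/t13c.png

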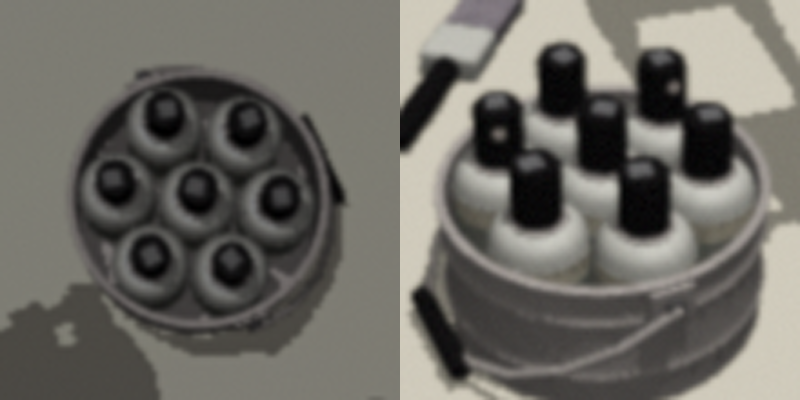

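View pics/s13.png

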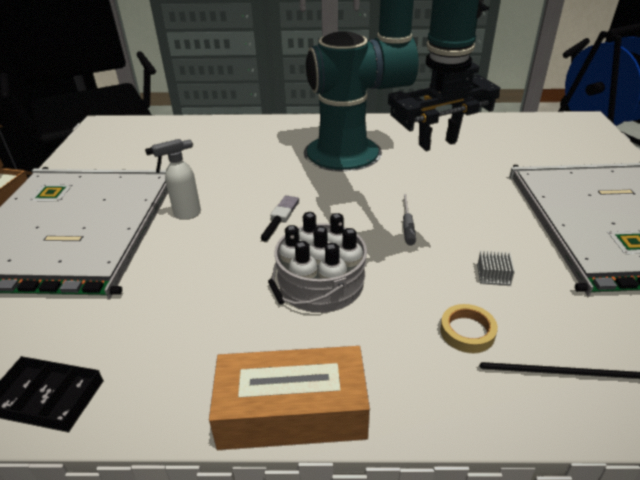

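The seven caps form one in the middle (329,202 in the top view) and six round it. The tub and the bystanders are where they were, and the hand is clear.

```bash
python3 -c "
from plant import env
print(env.sign_off(), env.state()['clock'])"
```

```text
the job is handed in; nothing more can be done
the job is handed in; nothing more can be done
```

All three loose cans are now in the tub with the other four, one in the middle and six round it, and the job is handed in at about 24 s on the clock. I gripped each can by its cap and lowered it until the wrist force showed the floor. I then opened the jaws and lifted clear.

**Last checks:**
- **Positions:** in the top view the middle can is about 0.5 mm from the centre of the ring. The six wall cans measure 55.6 to 57.9 mm from it, against the 63 mm limit.
- **Height:** at release the TCP was 105.3 to 105.7 mm up, about 4 mm above the height at which I had gripped the cans on the table. That matches the tub floor. I did not measure can height from the pictures at the end.
- **Surroundings:** the tub and the bystanders look unmoved in the final pictures, and nothing touches the hand.

**Checks that disagreed or failed:**
- **57.9 mm reading:** the can I measured at 57.9 mm gave a poor cap outline in that frame. In the frame before last, and at the start, it read about 2 mm nearer its place.
- **Tool tilt:** the tool tilted slowly, from 0 to about 0.05 rad, as the relative moves added up. I corrected positions for it. The cans look upright in the pictures, but I did not measure their angle.

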